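# Open the marker case and put the stray blue marker away

### The job

Open the wooden marker case: lift its lid and ease it back until it rests on its stop, never letting the lid fall back or drop shut. Then take the blue marker that lies on the small sketch pad and lay it flat in the compartment that already holds the other blue marker. Leave the case open, the other markers in their compartments and everything else on the table where it is.

Things in the scene. Friction and masses are not known exactly. Their poses are not given: they have to be found in the camera images.
- case: Beech marker case, fixed to the table: 170 (x) x 254 (y) x 65 mm high without its lid, walls and floor 8 mm thick. Origin at the centre of its underside, on the table; its x axis points from the front (handle side, towards the robot) to the hinges, y along the hinge line, z up. Inside are three compartments side by side along y, each 154 mm long (x) and 76 mm wide (y), parted by two dividers 5 mm thick whose tops are 30 mm above the table; the outer walls reach 65 mm.
- lid (a joint): The lid's hinge angle in rad: 0 shut (as at the start), 1.83 (105 degrees) resting on the stop built into the hinges. Hardly any friction or damping: left alone, it falls shut, or past upright (about 1.5 rad) falls back on its stop. The lid is a 12 mm thick board, 175 mm from hinge to front edge, 258 mm wide, about 0.4 kg, with no catch.
- lid_hinge (a point): Middle of the hinge line, at the back top edge of the case (85 mm behind its centre, 65 mm above the table); the line runs along the case's y axis. It does not move with the lid.
- lid_handle (a point): Middle of the lid's brass bow handle, moving with the lid: a round bar 10 mm thick, 104 mm long along the case's y axis, on two end posts (94 mm clear between them). With the lid shut the bar's axis is level, 52 mm above the case's rim (40 mm above the lid's top face, so 117 mm above the table), 168 mm in front of the hinge line and 7 mm behind the lid's front edge. The bar can turn between gripping fingers.
- comp_left (a point): Centre of the floor of the compartment at the case's +y end, on the floor's surface (8 mm above the table); axes as the case's.
- comp_mid (a point): The same for the middle compartment.
- comp_right (a point): The same for the compartment at the case's -y end.
- mate_blue_c (a point): Centre of the blue marker in the case. All markers: square bar 130 mm long (x axis), 16 mm wide and high, white barrel with two coloured end caps and a coloured stripe, 22 g, the same both ways round. It lies along its compartment's +y wall, 28 mm from the compartment's middle line, leaving 58 mm free beside it. Which compartment it is in varies.
- mate_red_c (a point): Centre of the red marker in the case, alone in its compartment; same size and lie.
- mate_black_c (a point): Centre of the black marker in the case, alone in its compartment; same size and lie.
- stray_c (a point): Centre of the stray blue marker (130 x 16 x 16 mm, x axis along its length), lying on the sketch pad, 8 mm above the paper.
- pad: Small wire-bound sketch pad, fixed, 220 (x) x 165 (y) x 12 mm. Origin at the centre of its underside, on the table.
- eraser_c (a point): Centre of a white eraser in a blue sleeve, 22 x 50 x 12 mm, lying on the far end of the sketch pad. Leave alone.
- pill_jar_c (a point): Centre of an amber jar with a white cap, 40 mm across, 68 mm high. Leave alone.
- ink_jar_c (a point): Centre of a black ink jar, 52 mm across, 55 mm high. Leave alone.
- liner_c (a point): Centre of a black pen lying on the table, 136 mm long, 11 mm thick. Leave alone.
There are look-alikes about, which are no part of the job. What is shaped like the part that bears stray_c but pink or yellow is not meant.

How it is judged:
By the outcome, as a careful person would: the job done as asked, in the order asked, and still so for the second after the job is handed in, with the robot touching nothing.
It also fails if it takes over 58 s, if anything falls off the work surface, if the arm or the gripper's body presses on something with over 40 N, if the wrist force passes 120 N, or if a joint passes its speed limit or range.

### The arm

A 6-joint arm with a two-finger parallel gripper is mounted at the origin on the work surface. World frame = base frame: x ahead of the robot, y to its left, z up, the work surface at z = 0. Lengths are in mm, angles in rad, forces in N, time in s.
With the tool pointing down it reaches from about 350 to 875 mm from the base axis. Payload 4.2 kg.
Tool frame: the origin (TCP) lies on the mounting face of the last link; the fingertips stand 173 mm ahead of it and the grasp point (between the pads) lies 155 mm ahead of it; z points along the fingers, y is the direction in which the jaws open and shut (so a half turn about z gives the same grasp; the last joint's range is limited). The gripper opens to 85 mm and grips with 20 to 120 N. Pads are 22 mm wide; open, the fingers measure 114 mm over their backs; the gripper's body (76 mm by 85 mm) begins 54 mm behind the grasp point. The pads swing forward as they close: fully open they stand 13 mm farther back than shut.
Start: joints at [-0.862, 0.385, 0.008, 0, -1.194, -0.259], TCP at [271.753, -562.806, 404.712] pointing down, gripper open.
Joint ranges: [-3.14, 3.14], [-1.21, 2.06], [-1.07, 1.41], [-3.16, 2.05], [-2.99, -0.16], [-3.1, 3.1]. Speed limits (rad/s): [2.79, 2.79, 3.14, 3.14, 3.14, 3.14].

### API

Orientations are given as a unit quaternion [x, y, z, w].
In Python, from bench import arm gives the robot as it stands. The module is installed in compiled form; this text tells all that it offers.
- The arm moves only by the tool play_rows, never from a script. Its argument "moves" is a list of rows, each a list of 3 entries, a list of its own where there are three numbers: the shift along the world's x, y, z in units of 30 cm (1.0 is 30 cm), then the turn about the world's z in units of 30 degrees (1.0 is 30 degrees), then the gripper's target within -1 to 1 (shut at 1, half-way at 0, fully open at -1). In form: [[[x, y, z], turn, jaw], ...]. A call has 1 to 12 rows; each row is the pose to reach, as a shift and turn from the pose measured when the call began; what a row does not reach only later rows make up. A row lasts 1/8 s, in which the tool goes at most 62.5 mm and 10.7 degrees, less where a joint would pass 70% of its speed; a pose out of reach is approached as far as the arm can. A call with a number of a shift or a turn outside -1 to 1 is refused whole. A call with a gripper value outside its range is refused whole. The fingers move at their own pace and stop on an object; the grip force is fixed at half the most. Time passes only in rows, so rows that repeat a pose let the fingers close. It gives the time, the measured TCP pose, the force and the opening at its end, in the units of the state.
- arm.read_state(): the state, without advancing time (a new reading comes with each control period).
- arm.get_image(name): name is "scene" or "top" or "wrist"; returns a dict with "pixels" (480x640x3 uint8, red, green, blue), "vfov" (degrees; the focal length in pixels is half the picture's height over the tangent of half this angle, whatever the lens; pixels are square), "cx", "cy" (the principal point, pixels), "xyz" and "rotation" of the camera in the world. Camera axes: x right, y up, looking along -z (the intrinsics and any distortion apply to the point x, -y, -z); pixel columns grow to the right and rows downward; lengths in mm; the calibration is good to about 2 mm. A picture is of the moment at which its call begins. There is no depth.
- arm.job_done(): hands the job in, once; it reports no verdict.
Trained networks look in a picture, given as the dict that the camera call returned (one of the last four; its "shot" number tells which), for a name from the list of things; names that differ only in an ending like _2 or _b are one class to them, and where a whole thing is asked for, a point or a joint stands for the part that bears it (a point fixed in the world has none). Each returns a list of dicts, best first, with "conf" (0 to 1); they miss things now and then, are a little off and sometimes report something else, mostly with a low value. They report only what shows in the picture. A call takes as long as a camera call. They do not tell look-alikes from the thing itself.
- arm.look_for(name, picture): "centre" ([x, y, z] in mm, in world coordinates, good to about 4 mm: the middle of the surface that is visible of it).
The state is a dict: "clock": time; "joints": joint angles; "joint_vel": joint speeds; "joint_efforts": joint torques, N m; "position": TCP position; "ee_rot": TCP orientation; "contact_force": force on the tool from outside, world axes, zero at the start; "wrist_torque": the same for the moment, N m; "gripper_width": finger opening in mm.
Only numpy, scipy, OpenCV 4.12 (cv2) and the standard library are available. Lean on these libraries where they do the work, as an engineer would, in place of code of your own. Each camera call takes 0.05 s, during which the arm holds its last target.

## Working session

There is one attempt and no reset: what is moved stays moved. The work goes in short steps, Python scripts to look and compute and a tool call to move; the robot and the scene stay as the last step left them, time stands still between calls to the robot, and variables do not carry over. Pictures are saved under pics/ and viewed, and the job is handed in when it is done.

Besides the shell and the picture viewer there is one more tool, called after ">>>" by a JSON object that holds its "api" and its "payload", one argument or row to a line. play_rows: Moves the arm, as the interface text tells. Shifts and turns lie within -1 to 1; 1 stands for 30 cm of shift or 30 degrees of turn. Its arguments: {"type":"object","properties":{"moves":{"type":"array"}},"required":["moves"]}

```bash
mkdir -p pics; cat > h.py <<'E'
import numpy as np,cv2
from bench import arm
def save(p,n): cv2.imwrite('pics/'+n,cv2.cvtColor(p['pixels'],cv2.COLOR_RGB2BGR))
def cam(p):
    f=240/np.tan(np.radians(p['vfov'])/2); R=np.array(p['rotation']); 
    if R.shape!=(3,3):
        from scipy.spatial.transform import Rotation as Ro; R=Ro.from_quat(R).as_matrix()
    return f,R,np.array(p['xyz'])
def ray(p,u,v,z):
    f,R,c=cam(p); d=R@np.array([(u-p['cx'])/f,-(v-p['cy'])/f,-1]); return c+d*(z-c[2])/d[2]
def proj(p,X):
    f,R,c=cam(p); q=R.T@(np.array(X)-c); return p['cx']+f*q[0]/-q[2], p['cy']-f*q[1]/-q[2]
E
python3 - <<'E'
from h import *
for n in ['scene','top','wrist']:
    p=arm.get_image(n); save(p,n+'0.png'); print(n,{k:v for k,v in p.items() if k!='pixels'})
    for t in ['case','lid_handle','stray_c','pad','mate_blue_c','pill_jar_c','ink_jar_c']:
        print(t,[(np.round(d['centre']).tolist(),round(d['conf'],2)) for d in arm.look_for(t,p)])
s=arm.read_state();print(s)
E
```

```text
scene {'vfov': 48.019716220780595, 'cx': 315.3592838294035, 'cy': 236.22400096693949, 'xyz': array([1119.66302766, -237.89279836, 1224.90697195]), 'rotation': array([0.23345162, 0.14314446, 0.5215869 , 0.80805761]), 'shot': 1}
case []
lid_handle [([494.0, 136.0, 78.0], 0.86)]
stray_c [([502.0, -170.0, 24.0], 0.87), ([308.0, -211.0, 14.0], 0.67), ([257.0, 246.0, 12.0], 0.6)]
pad [([531.0, -188.0, 7.0], 0.68)]
mate_blue_c [([497.0, 140.0, 78.0], 0.5)]
pill_jar_c [([721.0, 288.0, 57.0], 0.64)]
ink_jar_c [([729.0, -334.0, 57.0], 0.94)]
top {'vfov': 51.13940027873254, 'cx': 315.1532940281216, 'cy': 246.94239659051863, 'xyz': array([ 408.76511253,   65.41741454, 1102.92730403]), 'rotation': array([-0.01426792,  0.02800835,  0.71551365, -0.69789123]), 'shot': 2}
case [([490.0, 142.0, 79.0], 0.8)]
lid_handle [([489.0, 143.0, 76.0], 0.62)]
stray_c [([251.0, 246.0, 16.0], 0.93), ([494.0, -172.0, 29.0], 0.89)]
pad [([521.0, -184.0, 10.0], 0.62)]
mate_blue_c []
pill_jar_c [([707.0, 293.0, 69.0], 0.63)]
ink_jar_c [([718.0, -329.0, 56.0], 0.59)]
wrist {'vfov': 61.11266555077142, 'cx': 321.54365939
[... 289 characters left out ...]

{'clock': 1.2, 'joints': array([-8.62407614e-01,  3.84695686e-01,  7.91570879e-03, -4.81644371e-05,
       -1.19402997e+00, -2.58612557e-01]), 'joint_vel': array([ 0.00029674, -0.00018008, -0.00029448,  0.00041672, -0.00018035,
        0.00073936]), 'joint_efforts': array([-5.44542563e-04, -3.92099869e+01,  1.88625491e+01,  4.19096455e+00,
       -2.50354078e-04, -1.49701798e-07]), 'position': array([ 271.75077799, -562.80176678,  404.71368761]), 'ee_rot': array([-2.22988622e-01,  9.74821047e-01,  1.64374571e-05,  1.66613899e-05]), 'contact_force': array([-0.04540452,  0.94876536, -0.35968091]), 'wrist_torque': array([0.01715157, 0.03585307, 0.0345771 ]), 'gripper_width': 85.75421788166219}
```

View pics/scene0.png

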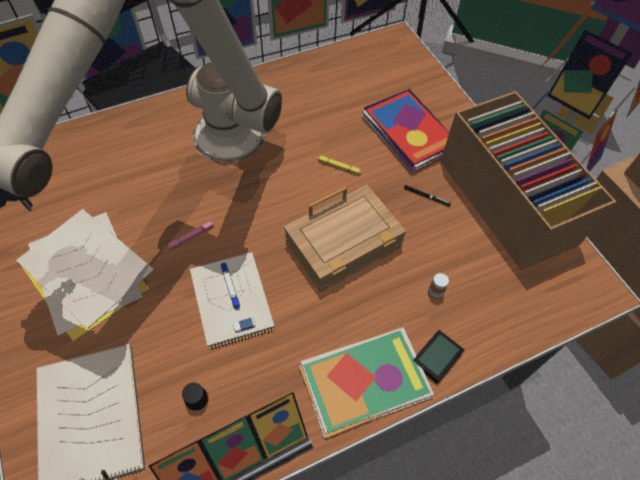

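View pics/top0.png

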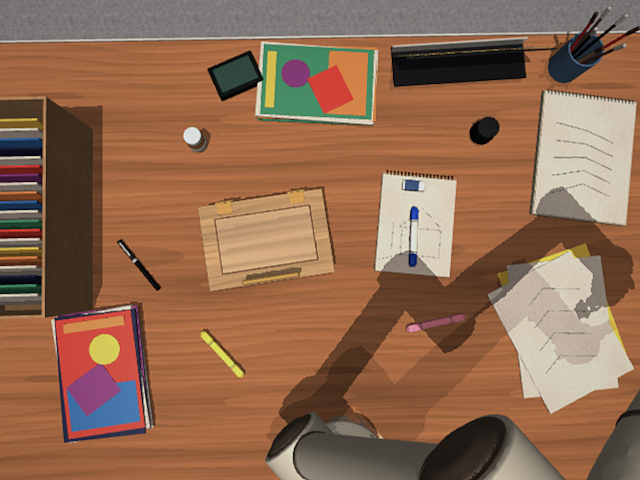

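View pics/wrist0.png

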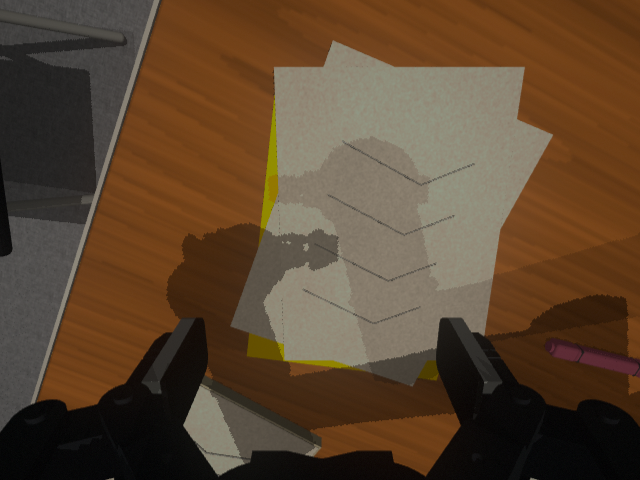

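```bash
python3 - <<'E'
import cv2
a=cv2.imread('pics/top0.png');cv2.imwrite('pics/c1.png',cv2.resize(a[180:300,190:350],None,fx=5,fy=5,interpolation=cv2.INTER_CUBIC))
cv2.imwrite('pics/c3.png',cv2.resize(a[165:285,365:465],None,fx=5,fy=5,interpolation=cv2.INTER_CUBIC))
a=cv2.imread('pics/scene0.png');cv2.imwrite('pics/c2.png',cv2.resize(a[180:300,270:420],None,fx=5,fy=5,interpolation=cv2.INTER_CUBIC))
E
```

```text
(no output)
```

View pics/c1.png

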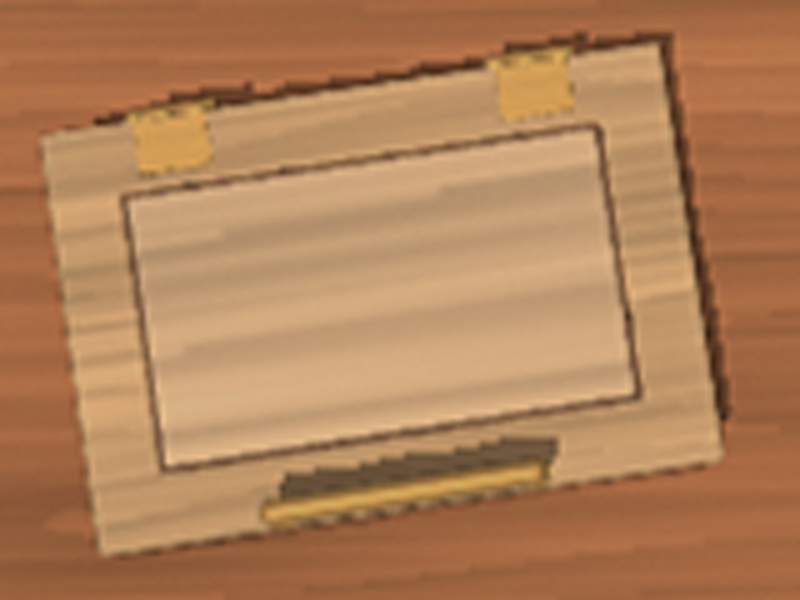

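View pics/c2.png

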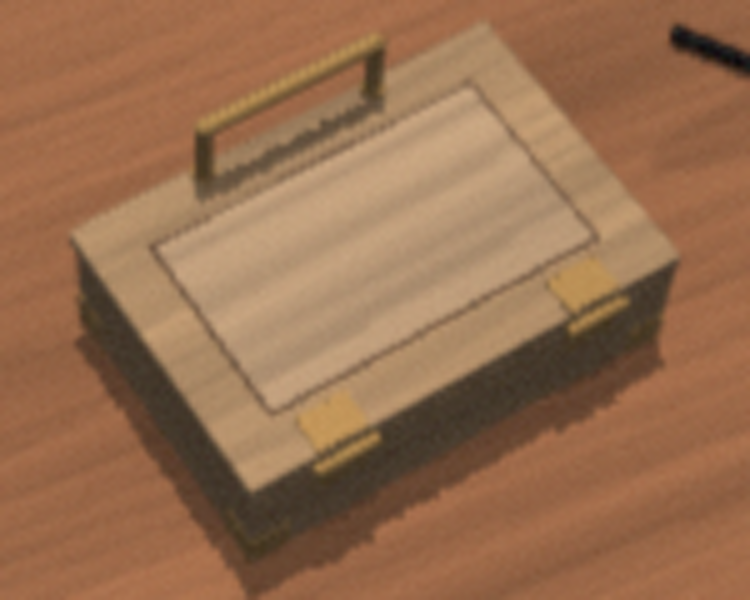

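View pics/c3.png

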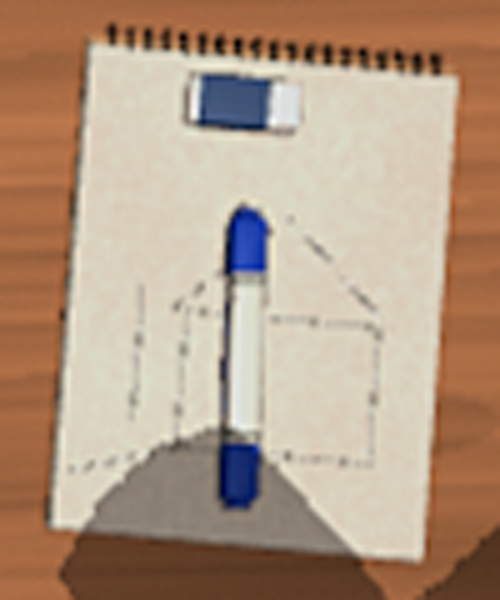

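```bash
python3 - <<'E'
from h import *
from scipy.optimize import least_squares
T=arm.get_image('top');S=arm.get_image('scene')
L={'fl':(-90,129,77),'fr':(-90,-129,77),'bl':(85,129,77),'br':(85,-129,77),'hl':(-83,52,120),'hr':(-83,-52,120)}
ot={'bl':(198.6,206.6),'br':(322.6,188),'fr':(334.4,271.4),'fl':(210.6,291.2),'hl':(243,282),'hr':(299.6,273.6)}
os={'fl':(367,185),'bl':(405.6,231.6),'br':(320.4,278),'fr':(285,227),'hr':(310,206),'hl':(346,188.4)}
def W(q,l): c,s=np.cos(q[2]),np.sin(q[2]); return np.array([q[0]+c*l[0]-s*l[1],q[1]+s*l[0]+c*l[1],l[2]])
for nm,sets in (('top',[(T,ot)]),('scene',[(S,os)]),('both',[(T,ot),(S,os)])):
    f=lambda q:np.concatenate([np.subtract(proj(p,W([q[0],q[1],q[2]/500],L[k])),v) for p,o in sets for k,v in o.items()])
    r=least_squares(f,[480,140,0]); q=[r.x[0],r.x[1],r.x[2]/500]; print(nm,q,np.round(r.fun.reshape(-1,2),1).tolist())
print('handle',W(q,(-83,0,117)),'hinge',W(q,(85,0,65)))
for u,v in ((413.6,206.6),(413,266)):print('top',ray(T,u,v,20))
for u,v in ((224,263),(236,307)):print('sc',ray(S,u,v,20))
E
python3 - <<'E'
import cv2
a=cv2.imread('pics/scene0.png');cv2.imwrite('pics/c4.png',cv2.resize(a[250:350,180:290],None,fx=5,fy=5,interpolation=cv2.INTER_CUBIC))
E
```

```text
top [np.float64(491.1544550168587), np.float64(143.542568782008), np.float64(0.12753674480118019)] [[-0.4, -0.2], [-0.1, -0.2], [1.2, 0.3], [-0.4, -0.2], [1.8, 0.0], [-2.1, 0.3]]
scene [np.float64(492.0300829572647), np.float64(147.58569419540495), np.float64(0.12810582047552882)] [[0.2, -0.8], [1.1, -0.1], [-0.2, 1.1], [-1.5, -0.4], [0.9, -0.2], [-0.4, -0.0]]
both [np.float64(491.58766956351985), np.float64(145.06973997714192), np.float64(0.1278930591490079)] [[-1.1, -0.4], [-0.9, -0.4], [0.5, 0.0], [-1.1, -0.3], [1.0, -0.2], [-2.9, 0.1], [-0.7, -0.6], [0.1, 0.2], [-1.2, 1.4], [-2.5, -0.2], [-0.1, -0.0], [-1.4, 0.2]]
handle [409.26554516 134.48353036 117.        ] hinge [575.89345961 155.91103898  65.        ]
top [ 556.25239697 -173.47523861   20.        ]
top [ 426.82945898 -167.33771038   20.        ]
sc [ 424.57204944 -160.43638534   20.        ]
sc [ 551.83076396 -174.58297812   20.        ]
```

View pics/c4.png

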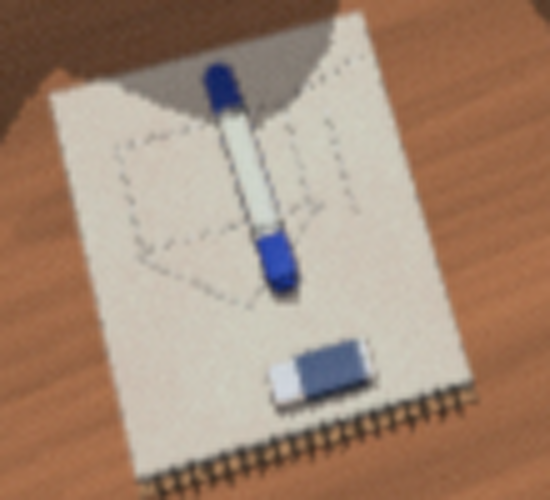

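>>> {"api": "play_rows", "payload": {
  "moves": [
    [[0.6,1,0],0.8,-1],
    [[0.6,1,0],0.8,-1],
    [[0.6,1,0],0.8,-1],
    [[0.6,1,0],0.8,-1],
    [[0.6,1,0],0.8,-1],
    [[0.6,1,0],0.8,-1],
    [[0.6,1,0],0.8,-1]
  ]
}}

```text
clock: 2.17
position: [452.9, -260.8, 405.0]
ee_rot: [-0.423, 0.906, -0.0, 0.0]
contact_force: [-0.0, 0.1, 0.8]
gripper_width: 85.5
```

>>> {"api": "play_rows", "payload": {
  "moves": [
    [[0,1,0],0.8,-1],
    [[0,1,0],0.8,-1],
    [[0,1,0],0.8,-1],
    [[0,1,0],0.8,-1],
    [[0,1,0],0.8,-1],
    [[0,1,0],0.8,-1],
    [[0,1,0],0.8,-1]
  ]
}}

```text
clock: 3.05
position: [452.8, 38.6, 404.9]
ee_rot: [-0.602, 0.799, -0.0, 0.0]
contact_force: [-0.8, -0.3, -0.3]
gripper_width: 85.5
```

>>> {"api": "play_rows", "payload": {
  "moves": [
    [[-0.145,0.32,-0.2],0.777,-1],
    [[-0.145,0.32,-0.2],0.777,-1],
    [[-0.145,0.32,-0.2],0.777,-1],
    [[-0.145,0.32,-0.2],0.777,-1]
  ]
}}

```text
clock: 3.55
position: [409.9, 133.6, 345.3]
ee_rot: [0.75, -0.662, 0.0, -0.0]
contact_force: [0.3, 0.8, -0.1]
gripper_width: 85.4
```

```bash
python3 - <<'E'
from h import *
s=arm.read_state();print(s['position'],s['ee_rot'],s['joints'])
p=arm.get_image('wrist');save(p,'w1.png')
c,sn=np.cos(.128),np.sin(.128)
for l in ((-83,0,117),(-83,52,117),(-83,-52,117)):print(proj(p,(491.5+c*l[0]-sn*l[1],145+sn*l[0]+c*l[1],l[2])))
E
```

```text
[409.90317457 133.60119328 345.33983496] [ 7.49938573e-01 -6.61507291e-01  3.79335522e-04 -3.12651688e-04] [ 6.94995432e-01  1.10600598e-01 -5.31222244e-01  8.17582291e-04
 -9.28240039e-01 -5.70342747e-01]
(np.float64(321.59977443575457), np.float64(267.076693637568))
(np.float64(321.8560213338636), np.float64(351.1044984434811))
(np.float64(321.29944977924646), np.float64(168.59502692592568))
```

View pics/w1.png

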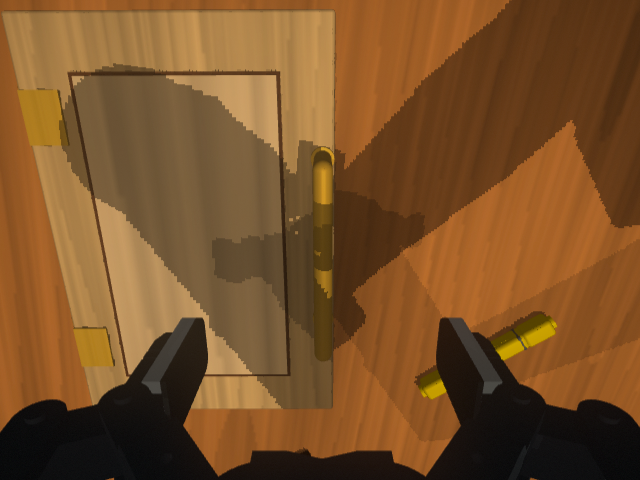

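>>> {"api": "play_rows", "payload": {
  "moves": [
    [[0,0,-0.12],0,-1],
    [[0,0,-0.18],0,-1],
    [[0,0,-0.243],0,-1],
    [[0,0,-0.243],0,-1],
    [[0,0,-0.243],0,0.5],
    [[0,0,-0.243],0,1],
    [[0,0,-0.243],0,1],
    [[0,0,-0.243],0,1],
    [[0,0,-0.243],0,1],
    [[0,0,-0.243],0,1]
  ]
}}

```text
clock: 4.85
position: [409.7, 133.5, 273.1]
ee_rot: [0.75, -0.662, 0.0, -0.0]
contact_force: [-2.8, 1.2, 6.1]
gripper_width: 8.0
```

```bash
python3 - <<'E'
from h import *
s=arm.read_state();print(s['position'],s['contact_force'],s['gripper_width'])
p=arm.get_image('wrist');save(p,'w2.png')
# lid path
r=np.hypot(168,52);a0=np.arctan2(52,168);c,sn=np.cos(.128),np.sin(.128)
P0=s['position']
for d in range(0,106,5):
    a=a0+np.radians(d);dx=168-r*np.cos(a);dz=r*np.sin(a)-52
    print(d,np.round(np.array([c*dx,sn*dx,dz])/300,3).tolist())
E
```

```text
[409.65184199 133.48896415 273.05892466] [-2.80154968  1.16546722  6.11960751] 7.951840050865015
0 [0.0, 0.0, -0.0]
5 [0.017, 0.002, 0.048]
10 [0.038, 0.005, 0.095]
15 [0.063, 0.008, 0.139]
20 [0.092, 0.012, 0.181]
25 [0.125, 0.016, 0.22]
30 [0.16, 0.021, 0.257]
35 [0.199, 0.026, 0.29]
40 [0.24, 0.031, 0.319]
45 [0.284, 0.037, 0.345]
50 [0.33, 0.042, 0.367]
55 [0.378, 0.049, 0.385]
60 [0.427, 0.055, 0.398]
65 [0.476, 0.061, 0.407]
70 [0.527, 0.068, 0.412]
75 [0.578, 0.074, 0.412]
80 [0.628, 0.081, 0.408]
85 [0.678, 0.087, 0.4]
90 [0.727, 0.094, 0.387]
95 [0.775, 0.1, 0.369]
100 [0.821, 0.106, 0.348]
105 [0.865, 0.111, 0.323]
```

View pics/w2.png

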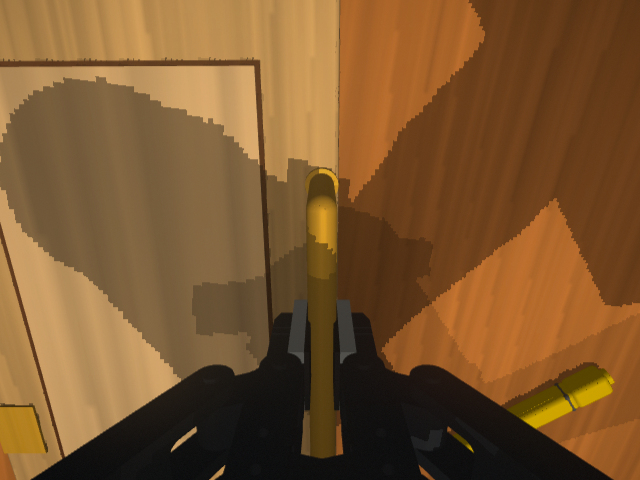

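>>> {"api": "play_rows", "payload": {
  "moves": [
    [[0.008,0.001,0.024],0,1],
    [[0.017,0.002,0.048],0,1],
    [[0.038,0.005,0.095],0,1],
    [[0.063,0.008,0.139],0,1],
    [[0.092,0.012,0.181],0,1],
    [[0.125,0.016,0.22],0,1],
    [[0.16,0.021,0.257],0,1],
    [[0.199,0.026,0.29],0,1],
    [[0.199,0.026,0.29],0,1]
  ]
}}

```text
clock: 6.02
position: [468.4, 141.1, 361.1]
ee_rot: [0.749, -0.662, -0.001, 0.002]
contact_force: [-9.3, 2.1, 5.7]
gripper_width: 7.8
```

```bash
python3 - <<'E'
from h import *
s=arm.read_state();print(s['position'],s['position']-[409.65,133.49,273.06],s['contact_force'],s['gripper_width'])
p=arm.get_image('scene');save(p,'s2.png')
E
```

```text
[468.41928156 141.11924457 361.07742454] [58.76928156  7.62924457 88.01742454] [-9.29852319  2.11411562  5.70283479] 7.845135640641475
```

View pics/s2.png

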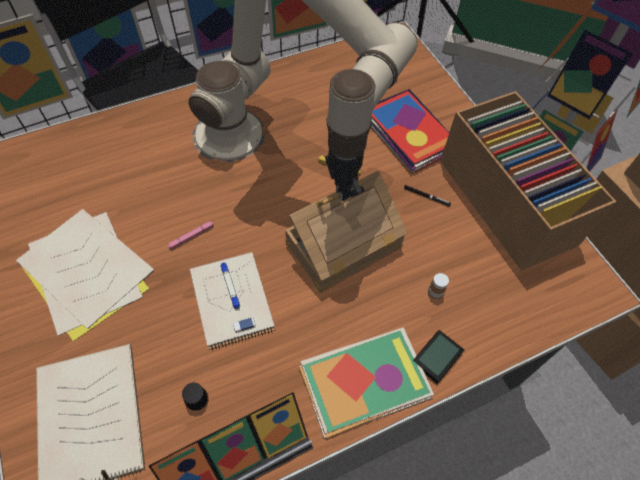

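>>> {"api": "play_rows", "payload": {
  "moves": [
    [[0.044,0.006,0.026],0,1],
    [[0.088,0.012,0.052],0,1],
    [[0.134,0.017,0.074],0,1],
    [[0.182,0.024,0.092],0,1],
    [[0.231,0.03,0.105],0,1],
    [[0.28,0.036,0.114],0,1],
    [[0.331,0.043,0.119],0,1],
    [[0.357,0.046,0.12],0,1],
    [[0.382,0.049,0.119],0,1],
    [[0.382,0.049,0.119],0,1]
  ]
}}

```text
clock: 7.32
position: [583.5, 156.0, 398.3]
ee_rot: [0.75, -0.662, -0.001, 0.0]
contact_force: [-0.9, 1.7, 5.3]
gripper_width: 7.2
```

```bash
python3 - <<'E'
from h import *
s=arm.read_state();print(s['position'],(s['position']-[409.65,133.49,273.06])/300,s['contact_force'],s['gripper_width'],s['joints'])
p=arm.get_image('scene');save(p,'s3.png')
E
```

```text
[583.49415559 155.96725315 398.2862301 ] [0.57948052 0.07492418 0.41742077] [-0.90331379  1.6558912   5.29969298] 7.19919742850918 [ 5.28786391e-01  3.53759593e-01 -5.53896393e-02 -8.81944030e-04
 -1.16278367e+00 -4.04261540e-01]
```

View pics/s3.png

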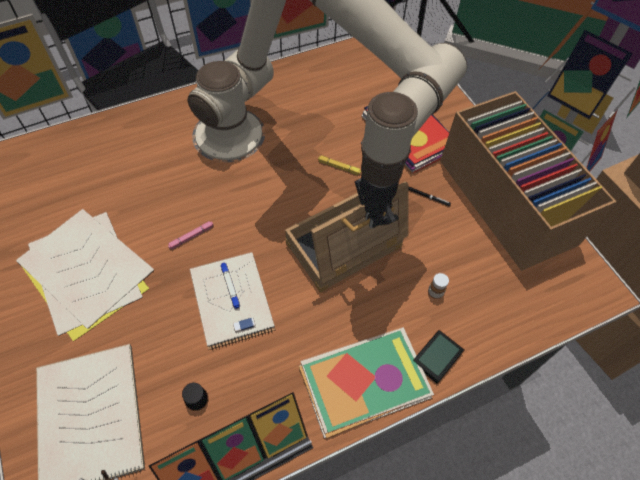

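>>> {"api": "play_rows", "payload": {
  "moves": [
    [[0.025,0.003,-0.004],0,1],
    [[0.049,0.006,-0.007],0,1],
    [[0.074,0.009,-0.011],0,1],
    [[0.099,0.012,-0.015],0,1],
    [[0.123,0.016,-0.021],0,1],
    [[0.148,0.019,-0.028],0,1],
    [[0.172,0.022,-0.037],0,1],
    [[0.196,0.025,-0.046],0,1],
    [[0.219,0.028,-0.056],0,1],
    [[0.242,0.031,-0.067],0,1],
    [[0.242,0.031,-0.067],0,1]
  ]
}}

```text
clock: 8.75
position: [656.7, 165.3, 377.6]
ee_rot: [0.75, -0.662, -0.0, -0.0]
contact_force: [0.3, 1.1, 0.5]
gripper_width: 7.6
```

```bash
python3 - <<'E'
from h import *
s=arm.read_state();print(s['position'],(s['position']-[409.65,133.49,273.06])/300,s['contact_force'],s['gripper_width'])
p=arm.get_image('scene');save(p,'s4.png')
import cv2
a=cv2.imread('pics/s4.png');cv2.imwrite('pics/c5.png',cv2.resize(a[100:300,270:470],None,fx=3,fy=3,interpolation=cv2.INTER_CUBIC))
E
```

```text
[656.6657327  165.34954119 377.61766891] [0.82338578 0.10619847 0.34852556] [0.31445583 1.08176153 0.48840263] 7.550800412020173
```

View pics/c5.png

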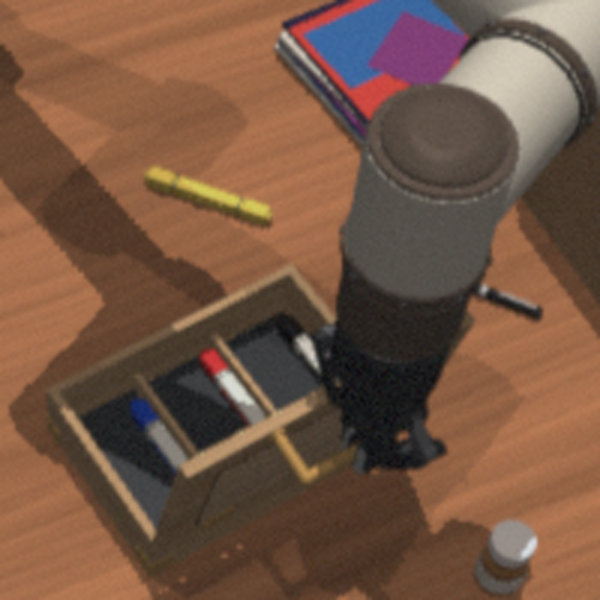

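>>> {"api": "play_rows", "payload": {
  "moves": [
    [[0.011,0.001,-0.006],0,1],
    [[0.022,0.003,-0.012],0,1],
    [[0.033,0.004,-0.018],0,1],
    [[0.042,0.005,-0.025],0,1],
    [[0.046,0.006,-0.028],0,1],
    [[0.046,0.006,-0.028],0,1]
  ]
}}

```text
clock: 9.55
position: [669.3, 167.0, 370.5]
ee_rot: [0.75, -0.662, -0.001, 0.001]
contact_force: [-6.3, 2.2, 6.7]
gripper_width: 7.9
```

>>> {"api": "play_rows", "payload": {
  "moves": [
    [[0.006,0.001,-0.005],0,1],
    [[0.01,0.001,-0.008],0,1],
    [[0.01,0.001,-0.008],0,1]
  ]
}}

```text
clock: 9.93
position: [670.3, 167.3, 370.4]
ee_rot: [0.75, -0.662, -0.003, 0.004]
contact_force: [-11.8, 3.9, 12.0]
gripper_width: 7.4
```

>>> {"api": "play_rows", "payload": {
  "moves": [
    [[0,0,0],0,0.4],
    [[0,0,0],0,0.4],
    [[0,0,0],0,0.4],
    [[0,0,0],0,0.4],
    [[0,0,0],0,0.4]
  ]
}}

```text
clock: 10.55
position: [670.5, 167.2, 370.1]
ee_rot: [0.75, -0.662, -0.003, 0.004]
contact_force: [0.3, 0.2, -0.3]
gripper_width: 25.7
```

```bash
python3 - <<'E'
from h import *
s=arm.read_state();print(s['position'],s['contact_force'],s['gripper_width'])
p=arm.get_image('wrist');save(p,'w3.png')
E
```

```text
[670.47400208 167.20844354 370.09069871] [ 0.31387033  0.1556283  -0.33842133] 25.709148766635014
```

View pics/w3.png

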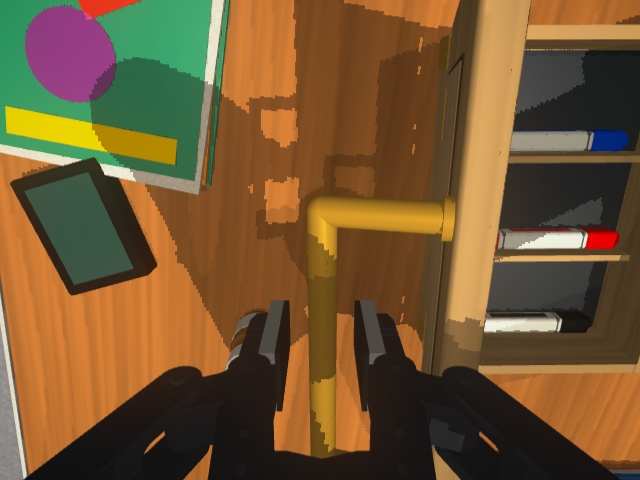

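>>> {"api": "play_rows", "payload": {
  "moves": [
    [[0.01,0,0.05],0,0.4],
    [[0.01,0,0.12],0,0.4],
    [[0.01,0,0.22],0,0.4],
    [[0.01,0,0.3],0,0.4],
    [[0.01,0,0.3],0,0.4]
  ]
}}

```text
clock: 11.22
position: [673.6, 167.1, 464.0]
ee_rot: [0.75, -0.662, -0.001, 0.001]
contact_force: [-0.1, 0.0, -0.5]
gripper_width: 25.4
```

```bash
python3 - <<'E'
from h import *
s=arm.read_state();print(s['position'],s['joints'],s['contact_force'],s['ee_rot'])
p=arm.get_image('scene');save(p,'s5.png')
E
```

```text
[673.60419772 167.09812154 464.01137454] [ 4.75301440e-01  4.79041167e-01  3.04050647e-01 -1.06451362e-03
 -1.39824862e+00 -3.50121809e-01] [-0.12833811  0.02557937 -0.48589062] [ 0.74988945 -0.66156183 -0.00093299  0.00094667]
```

View pics/s5.png

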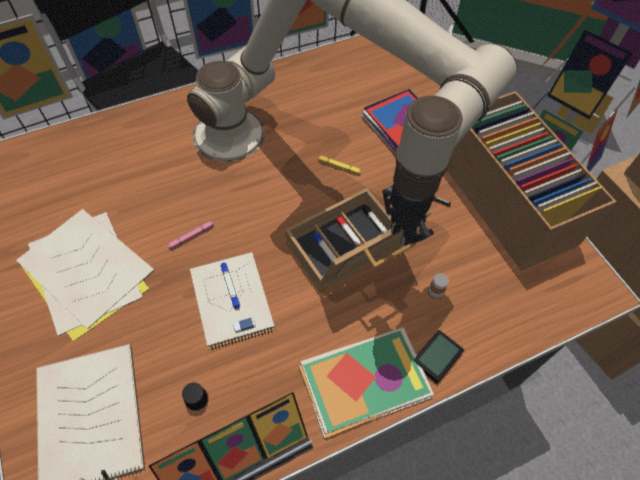

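>>> {"api": "play_rows", "payload": {
  "moves": [
    [[-0.15,-0.4,0],0.9,0],
    [[-0.3,-0.8,0],0.9,0],
    [[-0.3,-0.8,0],0.9,0],
    [[-0.3,-0.8,0],0.9,0],
    [[-0.3,-0.8,0],0.9,0],
    [[-0.3,-0.8,0],0.9,0]
  ]
}}

```text
clock: 12.02
position: [583.2, -73.2, 461.0]
ee_rot: [0.883, -0.469, -0.002, 0.003]
contact_force: [-0.6, -0.2, 0.3]
gripper_width: 42.8
```

>>> {"api": "play_rows", "payload": {
  "moves": [
    [[-0.31,-0.3,-0.2],0.9,0],
    [[-0.31,-0.3,-0.3],0.9,0],
    [[-0.31,-0.3,-0.3],0.9,0],
    [[-0.31,-0.3,-0.3],0.9,0],
    [[-0.31,-0.3,-0.3],0.9,0]
  ]
}}

```text
clock: 12.65
position: [491.7, -162.3, 371.6]
ee_rot: [0.968, -0.249, -0.0, 0.004]
contact_force: [0.6, 0.7, -0.3]
gripper_width: 42.5
```

>>> {"api": "play_rows", "payload": {
  "moves": [
    [[0,0,-0.2],0.8,0],
    [[0,0,-0.2],0.8,0],
    [[0,0,-0.2],0.8,0],
    [[0,0,-0.2],0.8,0]
  ]
}}

```text
clock: 13.15
position: [493.3, -161.3, 312.3]
ee_rot: [0.999, -0.042, 0.001, 0.004]
contact_force: [0.5, 0.4, 1.1]
gripper_width: 42.4
```

```bash
python3 - <<'E'
from h import *
s=arm.read_state();print(s['position'],s['joints'],s['contact_force'],s['ee_rot'])
p=arm.get_image('wrist');save(p,'w4.png')
print([(np.round(d['centre'],1).tolist(),d['conf']) for d in arm.look_for('stray_c',p)])
for X in ((425.7,-164,20),(554,-174,20)):print(proj(p,X))
q=arm.get_image('top');save(q,'t4.png')
E
```

```text
[ 493.26826458 -161.29346356  312.30492633] [-1.19189759e-03  2.95481018e-01 -3.85641905e-01  9.47073101e-03
 -8.87071216e-01  1.48195628e+00] [0.52057606 0.40562486 1.06271039] [ 0.9991093  -0.04201678  0.00146083  0.00361432]
[([300.4, -177.5, 11.8], 0.89), ([503.3, -173.9, 28.5], 0.65)]
(np.float64(329.98039662806), np.float64(315.84281748201187))
(np.float64(330.08458735596895), np.float64(134.79446440705829))
```

View pics/w4.png

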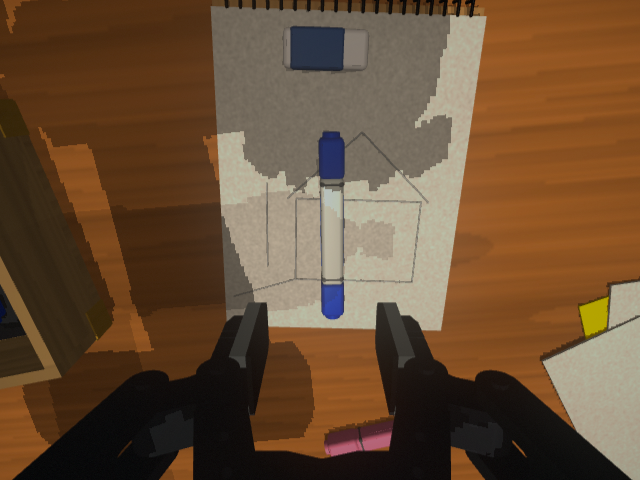

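View pics/t4.png

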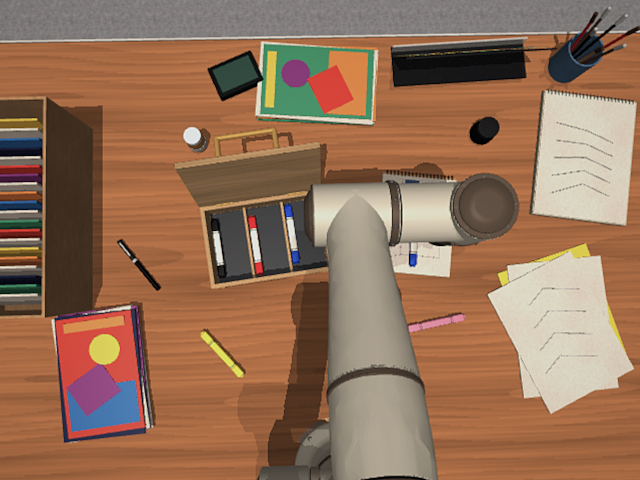

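```bash
python3 - <<'E'
from h import *
p=arm.get_image('wrist');s=arm.read_state()
A=ray(p,331.5,131,22);B=ray(p,332.5,319,22);print(A,B,(A+B)/2,np.linalg.norm(A-B),np.degrees(np.arctan2(*(A-B)[1::-1])))
print(s['position']); x,y=s['ee_rot'][:2];print(np.degrees(np.arctan2(y*y-x*x,2*x*y)))
E
```

```text
[ 555.34360201 -175.457772     22.        ] [ 423.13157478 -166.01969191   22.        ] [ 489.23758839 -170.73873196   22.        ] 132.54847226662022 -4.083186677815814
[ 492.25360026 -161.8510973   312.00865725]
-94.8571746797034
```

>>> {"api": "play_rows", "payload": {
  "moves": [
    [[-0.008,-0.028,-0.15],0.02,0],
    [[-0.008,-0.028,-0.28],0.02,0],
    [[-0.008,-0.028,-0.37],0.02,0],
    [[-0.008,-0.028,-0.41],0.02,0],
    [[-0.008,-0.028,-0.41],0.02,0],
    [[-0.008,-0.028,-0.41],0.02,0]
  ]
}}

```text
clock: 14.1
position: [490.5, -170.3, 190.2]
ee_rot: [0.999, -0.037, 0.002, 0.004]
contact_force: [-0.3, -0.3, 0.2]
gripper_width: 42.8
```

```bash
python3 - <<'E'
from h import *
s=arm.read_state();print(s['position'],s['contact_force'])
p=arm.get_image('wrist');save(p,'w5.png')
E
```

```text
[ 490.45579212 -170.26354955  190.15012723] [-0.3148134  -0.321676    0.19591044]
```

View pics/w5.png

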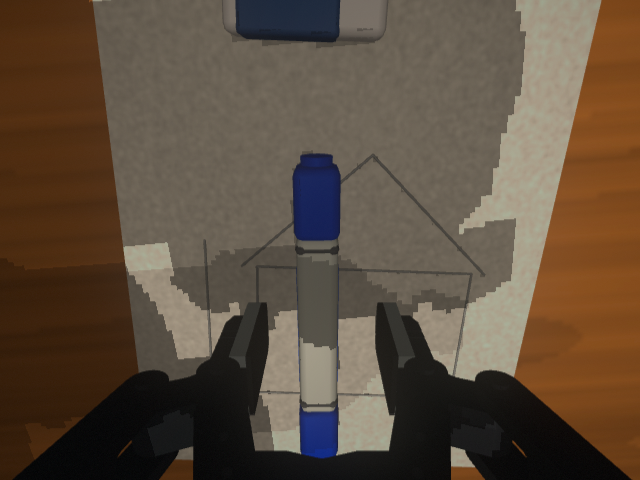

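>>> {"api": "play_rows", "payload": {
  "moves": [
    [[0,0,0],0,1],
    [[0,0,0],0,1],
    [[0,0,0],0,1],
    [[0,0,0],0,1],
    [[0,0,0],0,1],
    [[0,0,0.05],0,1],
    [[0,0,0.1],0,1],
    [[0,0,0.2],0,1],
    [[0,0,0.3],0,1],
    [[0,0,0.3],0,1],
    [[0,0,0.3],0,1]
  ]
}}

```text
clock: 15.52
position: [489.9, -170.2, 280.4]
ee_rot: [0.999, -0.037, 0.002, 0.003]
contact_force: [-0.5, -0.6, 0.2]
gripper_width: 14.2
```

```bash
python3 - <<'E'
from h import *
s=arm.read_state();print(s['position'],s['contact_force'],s['joints'],s['ee_rot'],s['gripper_width'])
p=arm.get_image('wrist');save(p,'w6.png')
p=arm.get_image('scene');save(p,'s6.png')
import cv2
a=cv2.imread('pics/s6.png');cv2.imwrite('pics/c6.png',cv2.resize(a[170:310,190:430],None,fx=3.3,fy=3.3,interpolation=cv2.INTER_CUBIC))
E
```

```text
[ 489.93760996 -170.2238007   280.39053072] [-0.53580526 -0.59053263  0.1507671 ] [-0.01948342  0.33504918 -0.42467909  0.00951263 -0.80665525  1.50919256] [ 0.99929757 -0.03725125  0.00227835  0.00339396] 14.162810172456332
```

View pics/w6.png

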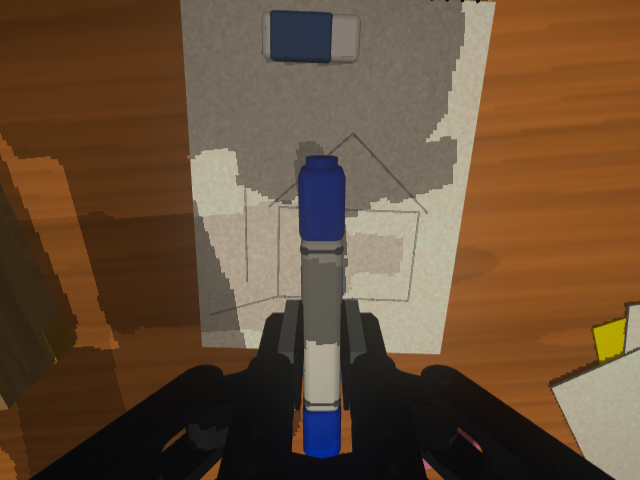

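View pics/c6.png

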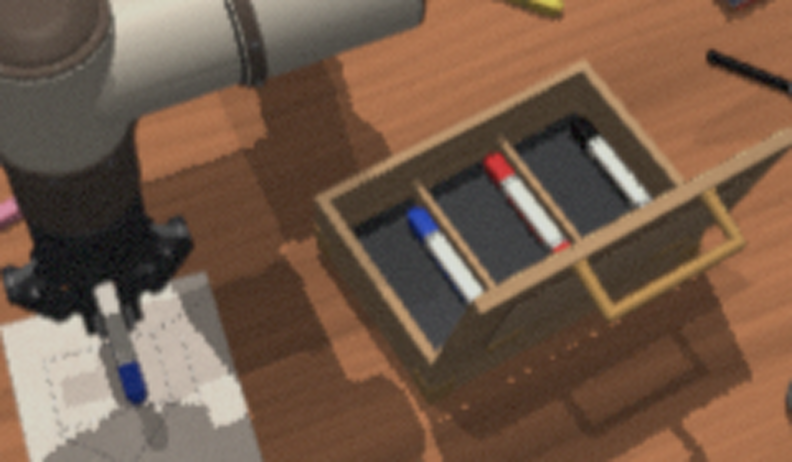

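>>> {"api": "play_rows", "payload": {
  "moves": [
    [[0,0,0.05],-0.3,1],
    [[0,0,0.05],-0.6,1],
    [[0,0,0.05],-0.9,1],
    [[0,0,0.05],-1,1],
    [[0,0,0.05],-1,1]
  ]
}}

```text
clock: 16.25
position: [489.8, -170.2, 293.6]
ee_rot: [0.956, -0.294, -0.001, 0.004]
contact_force: [-0.1, -0.4, -0.4]
gripper_width: 14.1
```

>>> {"api": "play_rows", "payload": {
  "moves": [
    [[0,0,0],-0.3,1],
    [[0,0,0],-0.6,1],
    [[0,0,0],-0.9,1],
    [[0,0,0],-1,1],
    [[0,0,0],-1,1]
  ]
}}

```text
clock: 16.88
position: [489.7, -170.2, 293.1]
ee_rot: [0.847, -0.531, -0.002, 0.004]
contact_force: [0.8, 0.1, -0.2]
gripper_width: 13.9
```

>>> {"api": "play_rows", "payload": {
  "moves": [
    [[0,0,0],-0.3,1],
    [[0,0,0],-0.6,1],
    [[0,0,0],-0.9,1],
    [[0,0,0],-1,1],
    [[0,0,0],-1,1]
  ]
}}

```text
clock: 17.5
position: [489.6, -170.2, 292.8]
ee_rot: [-0.682, 0.732, 0.003, -0.003]
contact_force: [0.6, 0.7, 0.3]
gripper_width: 14.2
```

>>> {"api": "play_rows", "payload": {
  "moves": [
    [[0,0,0],-0.3,1],
    [[0,0,0],-0.6,1],
    [[0,0,0],-0.9,1],
    [[0,0,0],-1,1],
    [[0,0,0],-1,1]
  ]
}}

```text
clock: 18.12
position: [489.6, -170.2, 292.7]
ee_rot: [-0.47, 0.883, 0.004, -0.003]
contact_force: [-0.3, -0.1, -0.4]
gripper_width: 13.9
```

>>> {"api": "play_rows", "payload": {
  "moves": [
    [[0,0,0],-0.3,1],
    [[0,0,0],-0.6,1],
    [[0,0,0],-0.9,1],
    [[0,0,0],-1,1],
    [[0,0,0],-1,1]
  ]
}}

```text
clock: 18.75
position: [489.6, -170.2, 292.6]
ee_rot: [-0.227, 0.974, 0.005, -0.002]
contact_force: [0.2, 1.2, -0.7]
gripper_width: 14.2
```

```bash
python3 - <<'E'
from h import *
s=arm.read_state();print(s['position'],s['contact_force'],s['joints'],s['ee_rot'],s['gripper_width'])
x,y=s['ee_rot'][:2];t=np.degrees(np.arctan2(y*y-x*x,2*x*y));print(t,97.33-t)
E
```

```text
[ 489.59792261 -170.2292711   292.64655772] [ 0.18088894  1.18530834 -0.69224499] [-0.02333985  0.32120872 -0.39947452 -0.01101411 -0.85552905 -1.08310233] [-0.22656674  0.97398305  0.00469732 -0.00157174] 14.203349597100198
116.19037767133798 -18.860377671337986
```

>>> {"api": "play_rows", "payload": {
  "moves": [
    [[0,0.1,0.02],-0.3,1],
    [[0.02,0.3,0.02],-0.629,1],
    [[0.045,0.5,0.02],-0.629,1],
    [[0.045,0.7,0.02],-0.629,1],
    [[0.045,0.753,0.02],-0.629,1],
    [[0.045,0.753,0.02],-0.629,1],
    [[0.045,0.753,0.02],-0.629,1]
  ]
}}

```text
clock: 19.62
position: [503.0, 54.8, 298.5]
ee_rot: [-0.064, 0.998, 0.005, -0.001]
contact_force: [-0.8, -0.8, -0.5]
gripper_width: 14.0
```

```bash
python3 - <<'E'
from h import *
s=arm.read_state();print(s['position'],s['joints'],s['ee_rot'],s['gripper_width'])
x,y=s['ee_rot'][:2];t=np.degrees(np.arctan2(y*y-x*x,2*x*y));print(t,97.33-t)
p=arm.get_image('wrist')
a=p['pixels'].copy()
# overlay predicted case rim & dividers
c,sn=np.cos(.128),np.sin(.128)
def W(l):return (491.5+c*l[0]-sn*l[1],145+sn*l[0]+c*l[1],l[2])
def ln(A,B,col):
    cv2.line(a,*[tuple(int(round(v)) for v in proj(p,W(X))) for X in (A,B)],col,1)
for y in (-119,119):ln((-77,y,65),(77,y,65),(0,255,0))
ln((-77,-119,65),(-77,119,65),(0,255,0))
for y in (-43,-38):ln((-77,y,30),(77,y,30),(255,0,255))
for y in (-45,-61):ln((-65,y,24),(65,y,24),(0,255,255))
p['pixels']=a;save(p,'w7.png')
q=arm.get_image('top');save(q,'t7.png')
E
```

```text
[502.95994768  54.75604047 298.5160861 ] [ 0.42727975  0.29360468 -0.42277139 -0.01276595 -0.85309144 -1.86232533] [-0.06363694  0.9979613   0.00473744 -0.00107022] 14.035542286165807
97.29727351674823 0.032726483251764193
```

View pics/w7.png

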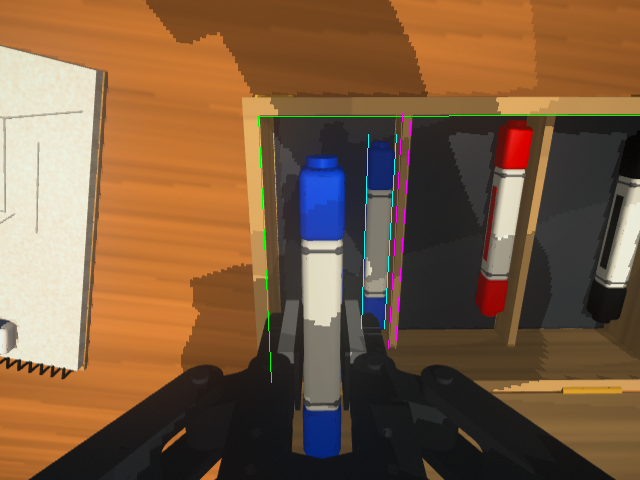

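View pics/t7.png

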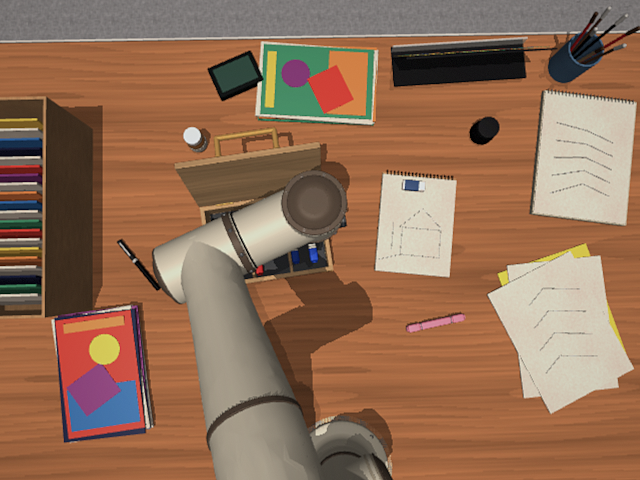

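>>> {"api": "play_rows", "payload": {
  "moves": [
    [[0,0,-0.1],0,1],
    [[0,0,-0.2],0,1],
    [[0,0,-0.27],0,1],
    [[0,0,-0.32],0,1],
    [[0,0,-0.35],0,1],
    [[0,0,-0.352],0,1],
    [[0,0,-0.352],0,1]
  ]
}}

```text
clock: 20.6
position: [503.0, 53.6, 196.9]
ee_rot: [-0.063, 0.998, 0.004, -0.001]
contact_force: [-9.2, -1.4, 27.6]
gripper_width: 14.0
```

```bash
python3 - <<'E'
from h import *
s=arm.read_state();print(s['position'],s['contact_force'],s['ee_rot'],s['gripper_width'])
p=arm.get_image('wrist');save(p,'w8.png')
E
```

```text
[503.00235123  53.59431604 196.90888754] [-9.17578932 -1.4438432  27.58529581] [-6.33005332e-02  9.97985755e-01  4.10862056e-03 -7.71211529e-04] 13.953132359254594
```

View pics/w8.png

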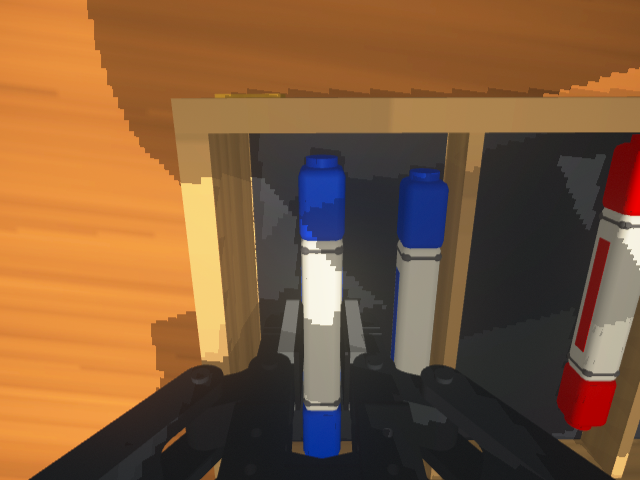

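>>> {"api": "play_rows", "payload": {
  "moves": [
    [[0,0,0.02],0,1],
    [[0,0,0.02],0,1]
  ]
}}

```text
clock: 20.9
position: [503.4, 53.5, 203.9]
ee_rot: [-0.063, 0.998, 0.005, 0.001]
contact_force: [-0.2, 0.0, -0.7]
gripper_width: 13.8
```

```bash
python3 - <<'E'
from h import *
s=arm.read_state();print(s['position'],s['contact_force'])
P=s['position']
p=arm.get_image('wrist');save(p,'w9.png')
c,sn=np.cos(.128),np.sin(.128)
def C(w): d=np.array(w)-[491.5,145,0]; return np.round([c*d[0]+sn*d[1],-sn*d[0]+c*d[1],d[2]],1)
print('tcp',C(P))
for u in (188,205,300,342,440,462):
  print(u,[C(ray(p,u,378,P[2]-h)) for h in (132,120,105)])
q=arm.get_image('scene');save(q,'s9.png')
a=cv2.imread('pics/s9.png');cv2.imwrite('pics/c9.png',cv2.resize(a[130:300,240:440],None,fx=3.5,fy=3.5,interpolation=cv2.INTER_CUBIC))
E
```

```text
[503.43173381  53.4827357  203.8640347 ] [-0.22629168  0.04938271 -0.68044117]
tcp [ 2.000e-01 -9.230e+01  2.039e+02]
188 [array([  -5.4, -130.8,   71.9]), array([ -14.8, -126.2,   83.9]), array([ -26.7, -120.3,   98.9])]
205 [array([  -5.3, -125.7,   71.9]), array([ -14.8, -121.7,   83.9]), array([ -26.6, -116.6,   98.9])]
300 [array([ -5.1, -97.4,  71.9]), array([-14.6, -96.7,  83.9]), array([-26.5, -95.8,  98.9])]
342 [array([ -5. , -84.8,  71.9]), array([-14.5, -85.6,  83.9]), array([-26.4, -86.6,  98.9])]
440 [array([ -4.7, -55.3,  71.9]), array([-14.3, -59.6,  83.9]), array([-26.2, -65. ,  98.9])]
462 [array([ -4.7, -48.7,  71.9]), array([-14.2, -53.8,  83.9]), array([-26.2, -60.1,  98.9])]
```

View pics/c9.png

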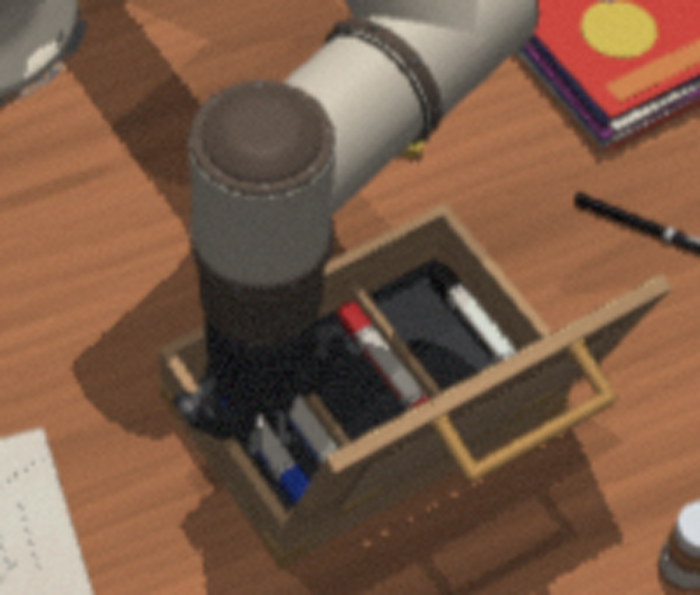

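View pics/w9.png

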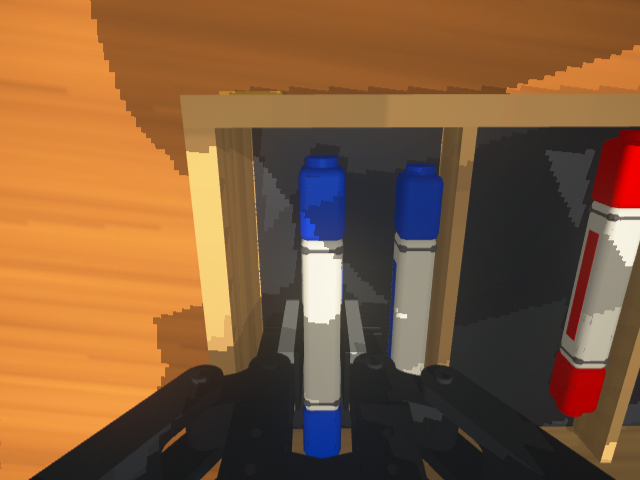

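>>> {"api": "play_rows", "payload": {
  "moves": [
    [[-0.003,0.019,0],0,1],
    [[-0.003,0.019,0],0,1],
    [[-0.003,0.019,-0.012],0,1],
    [[-0.003,0.019,-0.022],0,1],
    [[-0.003,0.019,-0.03],0,1],
    [[-0.003,0.019,-0.03],0,1]
  ]
}}

```text
clock: 21.75
position: [502.1, 59.1, 194.3]
ee_rot: [-0.063, 0.998, 0.004, -0.001]
contact_force: [-2.1, 0.8, 6.3]
gripper_width: 14.0
```

```bash
python3 - <<'E'
from h import *
s=arm.read_state();print(s['position'],s['contact_force'],s['wrist_torque'],s['ee_rot'])
p=arm.get_image('wrist');save(p,'w10.png')
c,sn=np.cos(.128),np.sin(.128)
d=s['position']-[491.5,145,0]; print(np.round([c*d[0]+sn*d[1],-sn*d[0]+c*d[1],d[2]],1))
E
```

```text
[502.1132076   59.10703241 194.3392571 ] [-2.10346214  0.81554633  6.30480632] [-0.20878472  0.48420151 -0.06582437] [-6.32038887e-02  9.97992281e-01  3.98969740e-03 -8.70357274e-04]
[ -0.4 -86.5 194.3]
```

View pics/w10.png

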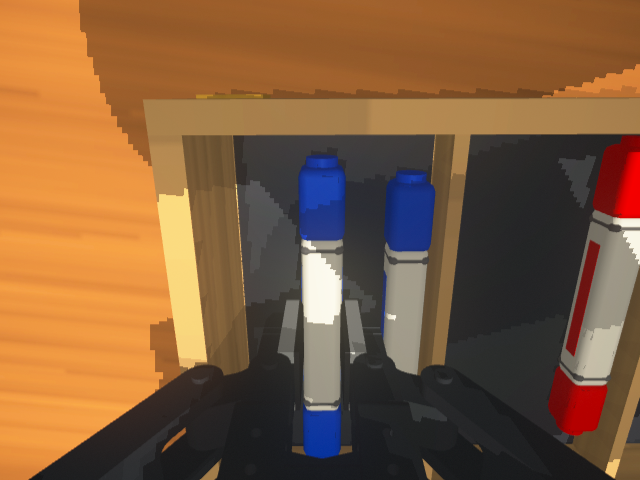

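>>> {"api": "play_rows", "payload": {
  "moves": [
    [[0,0,-0.012],0,1],
    [[0,0,-0.012],0,1]
  ]
}}

```text
clock: 22.05
position: [502.2, 59.1, 193.9]
ee_rot: [-0.064, 0.998, 0.004, -0.001]
contact_force: [-8.0, 1.3, 25.6]
gripper_width: 13.7
```

```bash
python3 - <<'E'
from h import *
s=arm.read_state();print(s['position'],s['contact_force'],s['wrist_torque'],s['ee_rot'],s['joint_efforts'])
E
```

```text
[502.17291318  59.10242305 193.87677191] [-7.97990722  1.26807722 25.55114795] [-0.63705659  2.05304014 -0.22933081] [-6.36850587e-02  9.97963454e-01  3.58511876e-03 -5.51236123e-04] [ -0.52302679 -23.62206101  10.07589251   1.62982509   2.07400806
   0.27204302]
```

>>> {"api": "play_rows", "payload": {
  "moves": [
    [[0,-0.003,0.006],0,1],
    [[0,-0.005,0.006],0,1],
    [[0,-0.005,0.006],0,1]
  ]
}}

```text
clock: 22.42
position: [502.3, 57.5, 195.5]
ee_rot: [-0.064, 0.998, 0.003, -0.001]
contact_force: [0.4, -0.1, 2.0]
gripper_width: 14.0
```

```bash
python3 - <<'E'
from h import *
s=arm.read_state();print(s['position'],s['contact_force'],s['ee_rot'],s['gripper_width'])
E
```

```text
[502.28445261  57.53747994 195.45334046] [ 0.35329711 -0.05355661  2.01249911] [-6.36775227e-02  9.97964254e-01  3.47967679e-03 -6.42959676e-04] 13.996521344955273
```

>>> {"api": "play_rows", "payload": {
  "moves": [
    [[0,0,0.002],0,0.5],
    [[0,0,0.002],0,0.5],
    [[0,0,0.002],0,0.5],
    [[0,0,0.002],0,0.5]
  ]
}}

```text
clock: 22.92
position: [502.8, 58.8, 196.3]
ee_rot: [-0.064, 0.998, 0.004, 0.0]
contact_force: [-2.0, 8.0, 4.9]
gripper_width: 21.7
```

```bash
python3 - <<'E'
from h import *
s=arm.read_state();print(s['position'],s['contact_force'],s['gripper_width'])
p=arm.get_image('wrist');save(p,'w11.png')
E
```

```text
[502.78208829  58.83288895 196.32256359] [-2.01954596  7.9908055   4.91722622] 21.692319051994872
```

View pics/w11.png

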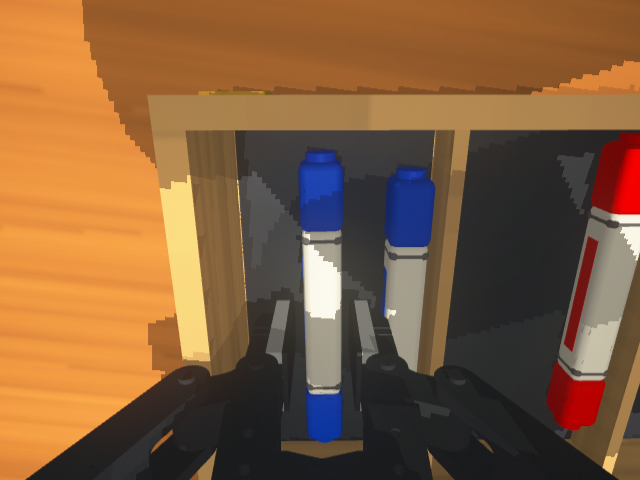

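>>> {"api": "play_rows", "payload": {
  "moves": [
    [[0,0,0.015],0,0.5],
    [[0,0,0.04],0,0.5],
    [[0,0,0.1],0,0.5],
    [[0,0,0.2],0,0.5],
    [[0,0,0.3],0,0.5],
    [[0,0,0.3],0,0.5]
  ]
}}

```text
clock: 23.72
position: [503.3, 58.8, 288.8]
ee_rot: [-0.064, 0.998, 0.005, 0.003]
contact_force: [-0.7, -0.3, -1.0]
gripper_width: 21.4
```

```bash
python3 - <<'E'
from h import *
s=arm.read_state();print(s['position'],s['contact_force'],s['gripper_width'])
p=arm.get_image('wrist');save(p,'w12.png')
E
```

```text
[503.33980729  58.77324977 288.79396151] [-0.68949986 -0.31828206 -0.97448919] 21.38316940054923
```

View pics/w12.png

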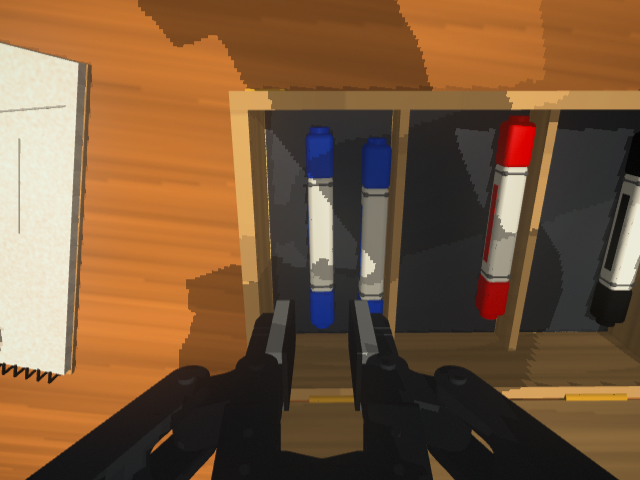

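>>> {"api": "play_rows", "payload": {
  "moves": [
    [[0,0,0.2],0,0.5],
    [[-0.05,-0.2,0.3],0,0.5],
    [[-0.1,-0.4,0.3],0,0.5],
    [[-0.2,-0.7,0.3],0,0.5],
    [[-0.2,-0.9,0.3],0,0.5],
    [[-0.2,-0.9,0.3],0,0.5],
    [[-0.2,-0.9,0.3],0,0.5]
  ]
}}

```text
clock: 24.65
position: [441.9, -213.4, 375.7]
ee_rot: [-0.061, 0.998, 0.005, -0.0]
contact_force: [-0.1, -0.1, -0.0]
gripper_width: 21.2
```

```bash
python3 - <<'E'
from h import *
s=arm.read_state();print(s['clock'],s['position'],s['contact_force'],s['joint_vel'])
a=arm.get_image('top');save(a,'t13.png');b=arm.get_image('scene');save(b,'s13.png')
for t in('stray_c','lid_handle'):
  for p in(a,b):print(t,[(np.round(d['centre']).tolist(),round(d['conf'],2)) for d in arm.look_for(t,p)])
A=cv2.imread('pics/t13.png')[100:300,160:340];B=cv2.imread('pics/s13.png')[150:300,260:440]
cv2.imwrite('pics/c13.png',np.hstack([cv2.resize(A,(396,440),interpolation=2),cv2.resize(B,(400,440),interpolation=2)]))
E
```

```text
24.65 [ 441.87150915 -213.37397841  375.66482973] [-0.12641538 -0.05027269 -0.02819216] [ 0.0509963  -0.01202402 -0.0088406  -0.00725876  0.00050437 -0.01801621]
stray_c [([500.0, 60.0, 26.0], 0.74), ([250.0, 246.0, 14.0], 0.55)]
stray_c [([254.0, 249.0, 14.0], 0.64), ([312.0, -232.0, 16.0], 0.63), ([502.0, 58.0, 23.0], 0.61)]
lid_handle [([607.0, 161.0, 178.0], 0.56)]
lid_handle [([625.0, 152.0, 218.0], 0.66)]
```

View pics/c13.png

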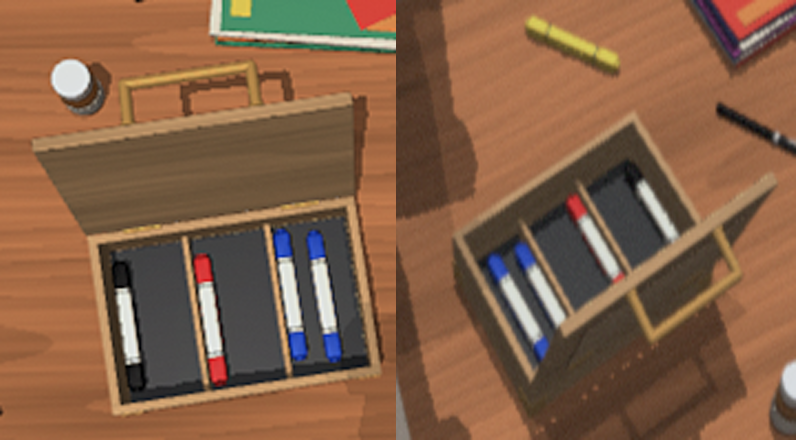

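View pics/t13.png

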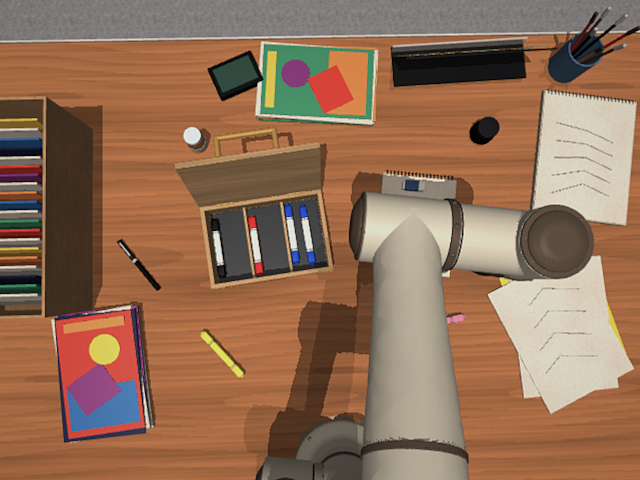

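```bash
python3 - <<'E'
from h import *
print(arm.job_done())
E
```

```text
the job is handed in; nothing more can be done
None
```

The job is handed in at about 25 s. The case is open and the blue marker from the sketch pad lies flat next to the other blue one.

- **Lid:** I gripped the handle and carried it along its arc until the force rose with no further motion, which I took as the stop. Only then did I let go. It stayed open in every later picture.
- **Marker:** I took it from the pad, turned it in line with the case and put it in the -y compartment, which holds the other blue marker.
- **Not as planned:** The gripper's knuckle met the case's outer side wall on the way down, at about 28 N at most, measured at the wrist. I lifted, moved over, felt it touch again, backed off slightly, and let the marker go an estimated 9 mm above the floor instead of setting it down fully. While opening, the gripper also touched something sideways at about 8 N.
- **Last checks:** The wrist, top and scene pictures show the marker flat and parallel to the other blue one. The look-up networks put its centre at about (501, 59) mm, with its top at about 25 mm. Red, black and the other blue are each still in their compartments. The jars, eraser and pen look untouched, and the contact force was about zero with the arm clear.
- **Disagreement:** The networks' two readings of the handle position differed by about 40 mm in height, so I judged the open lid from the pictures and the stop force.

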